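# Uncover the culture dish and hold the loupe at focus

## Robot

A 6-joint arm with a two-finger parallel gripper is mounted at the origin on the work surface. World frame = base frame: x ahead of the robot, y to its left, z up, the work surface at z = 0. Lengths are in m, angles in rad, forces in N, time in s.
With the tool pointing down it reaches from about 0.275 to 0.975 m from the base axis. Payload 8.4 kg.
Tool frame: the origin (TCP) lies midway between the tips of the shut fingers; the grasp point (between the pads) lies r.pinch_z behind it (r.pinch_z is the distance from the TCP to the grasp point, in m); z points along the fingers, y is the line along which they close (so a half turn about z gives the same grasp; the last joint's range is limited). The gripper opens to 92 mm and grips with 3 to 60 N. Pads are 20 mm wide; open, the fingers measure 128 mm over their backs; the gripper's body (75 mm by 189 mm) begins 69 mm behind the grasp point.
Start: joints at [-1.127, 0.353, 1.633, -0, 1.155, -0.002], TCP at [0.269, -0.564, 0.215] pointing down, gripper open.
Joint ranges: [-2.63, 2.63], [-0.92, 2.1], [0.06, 2.66], [-1.3, 4.44], [0, 2.69], [-3.02, 3.02]. Speed limits (rad/s): [2.22, 2.22, 2.79, 3.14, 3.14, 3.14].

## Interface

Orientations are given as a unit quaternion [w, x, y, z].
In Python, from station import status, snapshot, calibration, job, r gives the robot as it stands.
- The arm moves only by the tool arm_command, never from a script. Its argument "rows" is text: rows parted by semicolons, each of 7 numbers parted by spaces: the shift along the tool's x, y, z each as a share of 0.12 m, from -1 to 1, then the turn, a rotation vector about the tool's x, y, z each as a share of 1.5 rad, from -1 to 1, then the opening, from 0 (shut) to 1 (fully open). In form: x y z wx wy wz fingers; .... A call has 1 to 10 rows; each row is the pose to reach, as a shift and turn from the pose commanded when the call began, along the tool's axes at that moment; what a row does not reach only later rows make up. A row lasts 1/12 s, in which the tool goes at most 41.7 mm and 7.16 degrees, less where a joint would pass 70% of its speed; a pose out of reach is approached as far as the arm can. A call with a number of a shift or a turn outside -1 to 1 is refused whole. A call with a gripper value outside its range is refused whole. The fingers move at their own pace and stop on an object; "force" is the grip in N (left out, the last holds). Time passes only in rows, so rows that repeat a pose let the fingers close. It gives the time, the measured TCP pose, the force, the opening and the grip force at its end, in the units of the state.
- status.state(): the state, without advancing time (a new reading comes with each control period).
- snapshot(name): name is "side" or "top" or "wrist"; returns the picture (384x512x3 uint8, red, green, blue); there is no depth.
- calibration(name): a dict with "fx", "fy", "cx", "cy" (pixels), "R" (3x3) and "t" (3): a world point X has camera coordinates R X + t. Camera axes: x right, y down, z forward; pixel columns grow to the right and rows downward; lengths in m; the calibration is good to about 2 mm. The wrist camera is an equidistant fisheye: a pixel r from the principal point sees the ray r / f radians off the axis. A picture is of the moment at which its call begins: read the wrist's pose just before it. calibration takes no time and is no camera call; for the wrist camera it gives the pose at the moment of the call.
- job.sign_off(): hands the job in; it is judged then, once.
The state is a dict: "time": time; "qpos": joint angles; "joint_velocities": joint speeds; "joint_efforts": joint torques, N m; "tcp_pos": TCP position; "eef_rot": TCP orientation; "contact_force": force on the tool from outside, world axes, zero at the start; "ft_torque": the same for the moment, N m; "width": finger opening in m; "grasp_force": force on a finger pad.
Only numpy, scipy, OpenCV 4.12 (cv2) and the standard library are available. Lean on these libraries where they do the work, as an engineer would, in place of code of your own. Each camera call takes 0.05 s, during which the arm holds its last target. There are 200 camera calls.

## Task

Take the light shield off the culture dish and leave it hanging by its eye on the peg of the stand. Then take the loupe by its handle and hold it level over the middle of the dish, its rim at the height that the pointer on the focus gauge marks; the program finishes while still holding it there, with only the gripper carrying it. Do not shift the gauge's pointer or disturb the vial, the slide box and the spare dishes.

Things in the scene. Friction and masses are not known exactly. Their poses are not given: they have to be found in the camera images.
- stage: Fixed black slab 185 x 120 x 25 mm (own x -65 to +120, y +-60 mm) with a round pink culture dish fixed on it, 92 mm across, its top 40 mm above the bench. Origin: on the bench under the dish's centre. At x = +105 mm stands a steel gauge post, 10 mm thick, top 215 mm above the bench, carrying the pointer.
- dish_top (a point): Centre of the dish's top, 40 mm above the bench.
- pointer_tip (a point): Tip of the focus gauge's grey pointer, 75 mm from the dish's axis and pointing to it: a bar 6 mm wide, 4 mm thick on a 24 x 24 x 16 mm collar with a black thumb screw (14 mm out to one side). The collar slides stiffly (12 N) on the gauge post. The tip's height is the focal height, 100 to 160 mm above the bench.
- shield: Loose aluminium shield lying on the dish, 80 g: disc 96 mm across, 5 mm thick, with a central stem and a house-shaped eye. Origin: centre of its underside, z up. Eye: flat frame 40 mm wide (y), 8 mm thick (x), straight sides from z = 35 to 69 mm, top at 85 mm. Hole along x: 24 mm wide, z = 39 mm to a gable peak at 75 mm. Pinched from above across y, the hole stays free.
- eye (a point): Middle of the shield's eye, 57 mm above the underside of the disc. When the shield hangs on the peg this point is about 13 mm below the peg's axis.
- hook: Fixed stand: round base 80 mm across, 12 mm high, steel post 12 mm thick, 166 mm high. Origin: on the bench under the post. A round peg 8 mm thick runs level from the post at 160 mm height along own -x (roughly to the robot); its last 7 mm bend up by 8 mm (tip 92 mm from the post's axis, highest point 172 mm).
- peg_seat (a point): Point on the axis of the peg's level part, 68 mm from the post and 160 mm above the bench: where to hang the shield so that its disc clears the post.
- pad: Fixed grey round pad, 84 mm across and 30 mm high, on which the loupe's lens lies. Origin: centre of its underside.
- loupe: Loupe, 110 g, loose, its lens lying level on the pad: dark steel rim 70 mm across, 12 mm high, and a straight white handle along own -x (roughly to the robot), 14 mm wide, 12 mm high, ending 132 mm from the lens centre, overhanging the pad 30 mm above the bench. Origin: centre of the rim's underside; z up.
- lens (a point): Centre of the lens, at half height of the rim (6 mm above the rim's underside).
- handle (a point): Point on the handle's centre line 75 mm from the lens centre, 6 mm above the handle's underside: a good place to grip, across the 14 mm.
- vial: Bystander: amber glass vial with a foil cap, 44 mm across, 63 mm high, loose on the bench beyond the work. Origin: centre of its underside.
- slidebox: Bystander: white slide box 51 x 81 x 32 mm, loose on the bench beyond the work. Origin: centre of its underside.
- dishes: Bystander: two spare empty clear dishes stacked, 88 mm across, 29 mm high, loose on the bench beyond the work. Origin: centre of the underside.

How it is judged:
By the outcome, as a careful person would: the job done as asked, in the order asked, and still so for the second after the job is handed in, while the arm keeps its last pose, push and grip.
It also fails if it takes over 59 s, if anything falls off the work surface, if the arm or the gripper's body presses on something with over 40 N, if the wrist force passes 120 N, or if a joint passes its speed limit or range.

## Working session

There is one attempt and no reset: what is moved stays moved. The work goes in short steps, Python scripts to look and compute and a tool call to move; the robot and the scene stay as the last step left them, time stands still between calls to the robot, and variables do not carry over. Pictures are saved under pics/ and viewed, at most 10 in all, crops included, and the job is handed in when it is done.

Besides the shell and the picture viewer there is one more tool, called in YAML: its name, and indented under it one key for each argument. arm_command: Moves the arm, as the interface text tells. Shift numbers are shares of 0.12 m and turn numbers shares of 1.5 rad, none past 1 either way. Its arguments: {"type":"object","properties":{"rows":{"type":"string"},"force":{"type":"number"}},"required":["rows"]}

```bash
ls; mkdir -p pics
cat > h.py <<'E'
import numpy as np, cv2
from station import status, snapshot, calibration, job, r
from scipy.spatial.transform import Rotation as Ro
def ray(c,u,v,wrist=False):
    x=(u-c['cx'])/c['fx'];y=(v-c['cy'])/c['fy']
    if wrist:
        th=np.hypot(x,y);d=np.array([x/th*np.sin(th),y/th*np.sin(th),np.cos(th)]) if th>0 else np.array([0,0,1.])
    else: d=np.array([x,y,1.])
    R=np.array(c['R']);t=np.array(c['t'])
    return -R.T@t,R.T@d/np.linalg.norm(d)
def onz(c,u,v,z,w=False):
    o,d=ray(c,u,v,w);return o+d*(z-o[2])/d[2]
def two(c1,p1,c2,p2,w1=False,w2=False):
    o1,d1=ray(c1,*p1,w1);o2,d2=ray(c2,*p2,w2)
    A=np.array([d1,-d2]).T;s=np.linalg.lstsq(A,o2-o1,rcond=None)[0]
    a=o1+s[0]*d1;b=o2+s[1]*d2;return (a+b)/2,np.linalg.norm(a-b)
def proj(c,X):
    p=np.array(c['R'])@np.array(X)+np.array(c['t']);return c['fx']*p[0]/p[2]+c['cx'],c['fy']*p[1]/p[2]+c['cy']
def save(n,im):cv2.imwrite('pics/'+n+'.png',cv2.cvtColor(im,cv2.COLOR_RGB2BGR))
def load(n):return cv2.cvtColor(cv2.imread('pics/'+n+'.png'),cv2.COLOR_BGR2RGB)
def move(target,q=None):
    "shift/turn shares from present pose to target TCP, orientation q (wxyz)"
    s=status.state();R0=Ro.from_quat(np.roll(s['eef_rot'],-1))
    d=R0.inv().apply(np.array(target)-s['tcp_pos'])/.12
    w=(R0.inv()*Ro.from_quat(np.roll(q,-1))).as_rotvec()/1.5 if q is not None else np.zeros(3)
    print('shift',d.round(3),'turn',w.round(3))
E
python3 - <<'E'
from h import *
s=status.state();print({k:np.round(v,3) for k,v in s.items()},r.pinch_z)
for n in('top','side'):
    im=snapshot(n);save(n+'1',im);c=calibration(n);print(n,c['fx'],c['cx'],c['cy'],(-np.array(c['R']).T@c['t']).round(3),np.array(c['R']).round(2).tolist())
E
```

```text
pics
{'time': np.float64(0.0), 'qpos': array([-1.127,  0.354,  1.634, -0.   ,  1.155, -0.002]), 'joint_velocities': array([ 0.   ,  0.001, -0.001, -0.001,  0.001, -0.003]), 'joint_efforts': array([-0.0000e+00, -5.9385e+01, -3.3421e+01,  7.0000e-02,  2.3000e-02,
       -0.0000e+00]), 'tcp_pos': array([ 0.269, -0.563,  0.214]), 'eef_rot': array([-0.001,  0.975,  0.221, -0.   ]), 'contact_force': array([-0.1  ,  0.204,  0.37 ]), 'ft_torque': array([ 0.061,  0.037, -0.035]), 'grasp_force': np.float64(0.0), 'width': np.float64(0.092)} 0.0187
top 355.20639797657645 258.2817339299826 190.67497472672173 [ 0.501 -0.03   0.994] [[0.0, -1.0, -0.04], [-0.99, 0.0, -0.14], [0.14, 0.04, -0.99]]
side 484.36394616342 255.65184491477797 187.9117640645363 [ 0.456 -0.862  0.764] [[0.97, -0.22, -0.01], [-0.14, -0.58, -0.8], [0.17, 0.78, -0.6]]
```

View pics/top1.png

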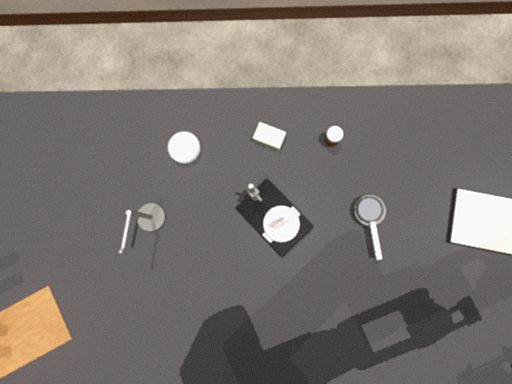

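View pics/side1.png

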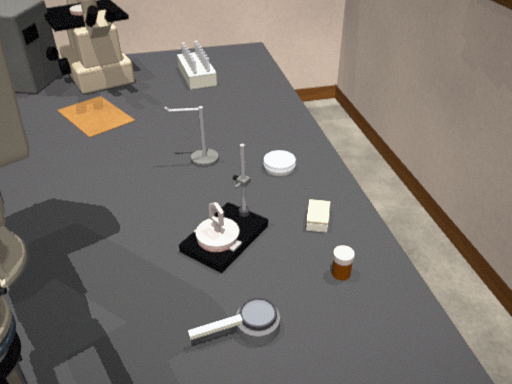

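The top view shows the stand base at (151,217), its peg tip near (122,252), the dish at (281,223), the gauge near (252,188), and the loupe lens at (370,209) with its handle ending at (379,257). In the side view the peg tip is at (168,108), the eye at (216,212), the pointer near (237,183) and the lens at (258,315).

Run:
```python
from h import *
t=load('top1');s=load('side1')
f=lambda im,x,y,w,h:cv2.resize(im[y:y+h,x:x+w],(400,300),interpolation=cv2.INTER_CUBIC)
a=np.vstack([np.hstack([f(t,230,170,100,75),f(s,175,140,100,75+0)]),np.hstack([f(t,100,190,80,60),f(s,175,185,80,60)])])
save('crop1',a)
```

```text
(no output)
```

View pics/crop1.png

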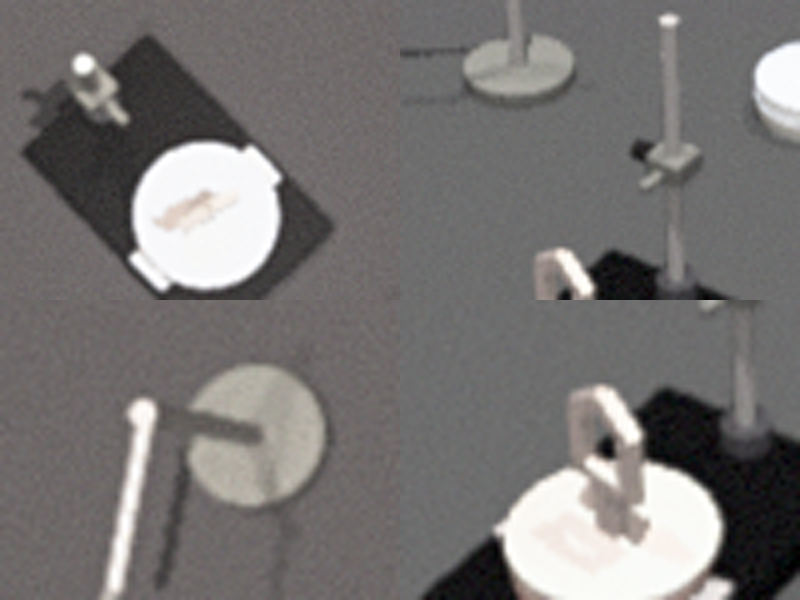

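Run:
```python
from h import *
ct,cs=calibration('top'),calibration('side');t=load('top1')
T=lambda x,y,k,ox,oy:(x/k+ox,y/k+oy)
p=lambda n,v:print(n,np.round(v[0],4) if isinstance(v,tuple) else np.round(v,4),v[1] if isinstance(v,tuple) else '')
m=(t.min(2)>190).astype(np.uint8)
g=(t.min(2)>90).astype(np.uint8)
for nm,mm in(('white',m),('grey',g)):
  n,l,st,ce=cv2.connectedComponentsWithStats(mm)
  for i in range(1,n):
    if 40<st[i,4]<3000 and 100<ce[i][0]<420 and 100<ce[i][1]<290:print(nm,st[i],ce[i].round(1))
disc=onz(ct,*T(206,215,4,230,170),.045);p('disc',disc)
p('ptr',two(ct,T(124,122,4,230,170),cs,T(243,186,4,175,140)))
post=two(ct,T(84,64,4,230,170),cs,T(269,19,4,175,140));p('gpost',post)
dv=post[0][:2]-disc[:2];print(np.linalg.norm(dv),dv)
hp=onz(ct,*T(143,112,5,100,190),.166);p('hookpost',hp)
tip=two(ct,(121.5,252),cs,(167.5,108.5));p('pegtip',tip);print(tip[0]-hp)
p('hookbase',onz(ct,*T(257,135,5,100,190),.012))
a=onz(cs,*T(172,97,5,175,185),.109);b=onz(cs,*T(240,145,5,175,185),.109);p('eyeL',a);p('eyeR',b);print(np.linalg.norm(a-b))
lens=onz(ct,370,209,.042);he=onz(ct,379,258,.042);p('lens',lens);p('hend',he);print(np.linalg.norm(lens-he))
```

```text
white [253 122  33  26 508] [269.  134.7]
white [327 126  16  16 203] [334.6 133.3]
white [168 132  32  31 777] [183.4 146.7]
white [360 199  20  20 148] [369.5 209.1]
white [ 263  206   37   36 1083] [281.  223.6]
white [122 210   9  39 114] [125.9 227.4]
white [370 221  12  39 224] [375.5 240. ]
disc [ 0.5452 -0.0546  0.045 ] 
ptr [ 0.601  -0.0026  0.1201] 0.003724909290025143
gpost [0.6226 0.0166 0.2146] 0.003024885331668795
0.10512127712451619 [0.07738988 0.07114274]
hookpost [0.5668 0.3098 0.166 ] 
pegtip [0.4786 0.3213 0.1665] 0.008599838040618776
[-0.08819995  0.01149758  0.0004585 ]
hookbase [0.5659 0.3077 0.012 ] 
eyeL [ 0.5373 -0.0384  0.109 ] 
eyeR [ 0.5604 -0.0774  0.109 ] 
0.04533775635870599
lens [ 0.5841 -0.2895  0.042 ] 
hend [ 0.4562 -0.3072  0.042 ] 
0.12913341428359665
```

Run:
```python
from h import *
a=np.radians(30.6);move([.545,-.055,.26],[0,np.cos(a/2),np.sin(a/2),0])
```

```text
shift [ 3.9   -2.833 -0.38 ] turn [-0.001 -0.    -0.059]
```

arm_command:
  rows: "0.97 -0.7 -0.1 0 0 0 1;0.97 -0.7 -0.1 0 0 0 1;0.97 -0.7 -0.1 0 0 0 1;0.97 -0.7 -0.1 0 0 0 1"

```text
time: 0.43
tcp_pos: [0.3393, -0.4343, 0.2265]
eef_rot: [-0.001, 0.975, 0.221, 0.0]
contact_force: [0.7, -1.0, 0.6]
width: 0.0923
grasp_force: 0.0
```

arm_command:
  rows: "0.97 -0.7 -0.1 0 0 0 1;0.97 -0.7 -0.1 0 0 0 1;0.97 -0.7 -0.1 0 0 0 1;0.97 -0.7 -0.1 0 0 0 1"

```text
time: 0.77
tcp_pos: [0.4083, -0.3084, 0.2388]
eef_rot: [-0.001, 0.975, 0.222, 0.0]
contact_force: [1.0, -0.0, 0.1]
width: 0.0919
grasp_force: 0.0
```

arm_command:
  rows: "0.97 -0.7 -0.1 0 0 0 1;0.97 -0.7 -0.1 0 0 0 1;0.97 -0.7 -0.1 0 0 0 1;0.97 -0.7 -0.1 0 0 0 1"

```text
time: 1.1
tcp_pos: [0.4773, -0.1825, 0.2509]
eef_rot: [-0.0, 0.975, 0.222, 0.001]
contact_force: [-0.0, -1.0, -0.0]
width: 0.0921
grasp_force: 0.0
```

arm_command:
  rows: "0.9 -0.7 -0.1 0 0 0 1;0.9 -0.7 -0.1 0 0 0 1;0.9 -0.7 -0.1 0 0 0 1;0.9 -0.7 -0.1 0 0 0 1"

```text
time: 1.43
tcp_pos: [0.539, -0.0594, 0.2629]
eef_rot: [-0.001, 0.975, 0.222, 0.001]
contact_force: [0.2, 0.5, 0.2]
width: 0.092
grasp_force: 0.0
```

Run:
```python
from h import *
import pickle
c=calibration('wrist');im=snapshot('wrist');save('w1',im);pickle.dump(c,open('w1.pkl','wb'))
print(c['fx'],c['cx'],c['cy'],(-np.array(c['R']).T@c['t']).round(3),np.array(c['R']).round(2).tolist())
```

```text
297.3186396354542 258.89788945077527 191.42236804407457 [ 0.608 -0.026  0.432] [[0.43, -0.9, -0.0], [-0.87, -0.42, 0.27], [-0.25, -0.12, -0.96]]
```

View pics/w1.png

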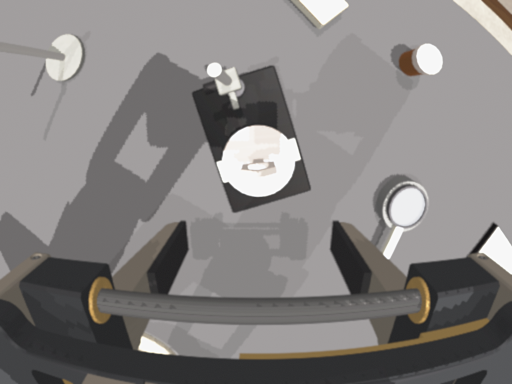

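The wrist view shows the disc centred at (259,161), the eye's frame around (258,166), the pointer tip near (235,107), and the loupe lens at (405,206).

Run:
```python
from h import *
save('crop2',cv2.resize(load('w1')[60:210,205:315],(572,580+0),interpolation=cv2.INTER_CUBIC))
```

```text
(no output)
```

View pics/crop2.png

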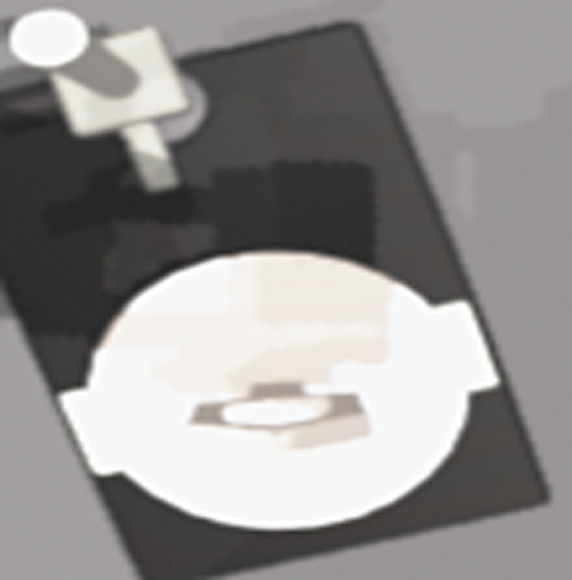

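Run:
```python
from h import *
import pickle
c=pickle.load(open('w1.pkl','rb'))
T=lambda x,y:(x/5.2+205,y/3.867+60)
for nm,A,B,z in(('shoulder',(190,425),(371,414),.109),('bottom',(199,404),(360,395),.075)):
  a=onz(c,*T(*A),z,True);b=onz(c,*T(*B),z,True);d=b-a
  print(nm,a.round(4),b.round(4),((a+b)/2).round(4),np.linalg.norm(d),np.degrees(np.arctan2(d[1],d[0])))
im=load('w1');m=((im.min(2)>195)).astype(np.uint8)[110:205,205:315]
k=cv2.getStructuringElement(cv2.MORPH_ELLIPSE,(31,31));m=cv2.morphologyEx(cv2.morphologyEx(m,cv2.MORPH_CLOSE,np.ones((15,15))),cv2.MORPH_OPEN,k)
cn=max(cv2.findContours(m,0,2)[0],key=cv2.contourArea)[:,0]+[205,110]
P=np.array([onz(c,*q,.045,True)[:2] for q in cn]);(e,ax,an)=cv2.fitEllipse((P*1000).astype(np.float32));print('disc',e,ax)
ct=calibration('top')
print('ptr',two(c,T(158,188),ct,(261,200.5),True), onz(c,*T(158,188),.12,True))
print('gpost',onz(c,*T(48,38),.215,True))
print('lens',onz(c,405,206,.042,True))
```

```text
shoulder [ 0.5393 -0.0374  0.109 ] [ 0.5589 -0.0708  0.109 ] [ 0.5491 -0.0541  0.109 ] 0.03874233121712628 -59.53879875646923
bottom [ 0.5391 -0.0377  0.075 ] [ 0.5581 -0.0705  0.075 ] [ 0.5486 -0.0541  0.075 ] 0.03791044894970367 -59.9350318109777
disc (545.6007690429688, -54.708106994628906) (92.8397445678711, 100.3567886352539)
ptr (array([ 0.59839175, -0.00322692,  0.12542772]), np.float64(0.0011872222914170254)) [ 0.59805986 -0.00341242  0.12      ]
gpost [0.62070527 0.01611442 0.215     ]
lens [ 0.58306232 -0.28248507  0.042     ]
```

Run:
```python
from h import *
a=np.radians(30.3);move([.5455,-.0555,.078],[0,np.cos(a/2),np.sin(a/2),0])
```

```text
shift [ 0.061 -0.006  1.54 ] turn [-0.    -0.001 -0.053]
```

arm_command:
  rows: "0.06 -0.01 0.3 0 0 -0.053 1;0.06 -0.01 0.6 0 0 -0.053 1;0.06 -0.01 0.9 0 0 -0.053 1;0.06 -0.01 0.9 0 0 -0.053 1"

```text
time: 1.82
tcp_pos: [0.5381, -0.0597, 0.1484]
eef_rot: [-0.002, 0.966, 0.26, -0.005]
contact_force: [-1.9, 0.3, -0.8]
width: 0.0916
grasp_force: 0.0
```

arm_command:
  rows: "0 0 0.3 0 0 0 1;0 0 0.55 0 0 0 1;0 0 0.64 0 0 0 1;0 0 0.64 0 0 0 1"

```text
time: 2.15
tcp_pos: [0.5415, -0.0599, 0.0766]
eef_rot: [-0.001, 0.966, 0.259, -0.002]
contact_force: [-0.7, 0.0, -0.0]
width: 0.0919
grasp_force: 0.0
```

arm_command:
  rows: "0 0 0 0 0 0 0.7;0 0 0 0 0 0 0.55;0 0 0 0 0 0 0.45;0 0 0 0 0 0 0.4;0 0 0 0 0 0 0.35;0 0 0 0 0 0 0.3;0 0 0 0 0 0 0.3;0 0 0 0 0 0 0.3;0 0 0 0 0 0 0.3"
  force: 20

```text
time: 2.9
tcp_pos: [0.543, -0.0593, 0.0779]
eef_rot: [-0.0, 0.966, 0.26, -0.0]
contact_force: [-0.3, 1.4, 3.2]
width: 0.0398
grasp_force: 20.0
```

arm_command:
  rows: "0 0 -0.1 0 0 0 0.3;0 0 -0.3 0 0 0 0.3;0 0 -0.5 0 0 0 0.3;0 0 -0.7 0 0 0 0.3;0 0 -0.85 0 0 0 0.3;0 0 -0.85 0 0 0 0.3"
  force: 25

```text
time: 3.4
tcp_pos: [0.5455, -0.0597, 0.1842]
eef_rot: [0.001, 0.966, 0.26, 0.003]
contact_force: [1.3, 0.2, 0.0]
width: 0.0399
grasp_force: 25.0
```

Run:
```python
from h import *
ct=calibration('top')
for p in((122,249),(122,251)):print(onz(ct,*p,.17))
a=np.radians(-7.4);move([.42,.29,.18],[0,np.cos(a/2),np.sin(a/2),0])
print(status.state()['width'])
```

```text
[0.48130547 0.31934056 0.17      ]
[0.47671879 0.31908929 0.17      ]
shift [ 0.557 -3.046  0.026] turn [ 0.001 -0.004  0.436]
0.039924396739426646
```

arm_command:
  rows: "0.04 -0.25 0 0 0 0 0.3;0.1 -0.55 0 0 0 0 0.3;0.14 -0.8 0 0 0 0 0.3;0.14 -1 0 0 0 0 0.3;0.14 -1 0 0 0 0 0.3"

```text
time: 3.82
tcp_pos: [0.4948, 0.0555, 0.179]
eef_rot: [-0.001, 0.965, 0.261, -0.001]
contact_force: [0.3, -0.6, -0.5]
width: 0.0399
grasp_force: 25.0
```

arm_command:
  rows: "0.04 -0.3 0 0 0 0.05 0.3;0.1 -0.55 0 0 0 0.1 0.3;0.14 -0.8 0 0 0 0.15 0.3;0.14 -1 0 0 0 0.2 0.3;0.14 -1 0 0 0 0.2 0.3"

```text
time: 4.23
tcp_pos: [0.4501, 0.1672, 0.1792]
eef_rot: [-0.0, 0.994, 0.111, -0.001]
contact_force: [0.1, -0.8, 0.3]
width: 0.0399
grasp_force: 25.0
```

Run:
```python
from h import *
a=np.radians(-7.4);move([.405,.29,.18],[0,np.cos(a/2),np.sin(a/2),0])
```

```text
shift [-0.14  -1.081 -0.006] turn [-0.     0.001  0.235]
```

arm_command:
  rows: "-0.07 -0.3 0 0 0 0.07 0.3;-0.1 -0.5 0 0 0 0.15 0.3;-0.14 -0.8 0 0 0 0.235 0.3;-0.14 -1 0 0 0 0.235 0.3;-0.14 -1 0 0 0 0.235 0.3;-0.14 -1 0 0 0 0.235 0.3"

```text
time: 4.73
tcp_pos: [0.4087, 0.2785, 0.1793]
eef_rot: [0.0, 0.998, -0.062, -0.0]
contact_force: [-0.1, 0.6, -1.4]
width: 0.0395
grasp_force: 25.0
```

Run:
```python
from h import *
import pickle
for n in('wrist','side','top'):
  c=calibration(n);im=snapshot(n);save(n+'2',im);pickle.dump(c,open(n+'2.pkl','wb'))
s=status.state();print(s['tcp_pos'],s['eef_rot'])
w=load('wrist2')
u,v=[int(x) for x in proj(calibration('side'),[.45,.3,.16])];s2=load('side2')[max(0,v-60):v+60,max(0,u-75):u+75]
print(max(0,v-60),max(0,u-75),s2.shape)
save('cmp2',np.vstack([np.hstack([cv2.resize(w,(400,300)),cv2.resize(load('top2')[180:285,60:200],(400,300))]),np.hstack([cv2.resize(w[0:150,150:350],(400,300)),cv2.resize(s2,(400,300))])]))
```

```text
[0.40895331 0.27705761 0.17947842] [ 4.03696011e-04  9.97981655e-01 -6.35013536e-02 -1.76631198e-04]
55 80 (120, 150, 3)
```

View pics/cmp2.png

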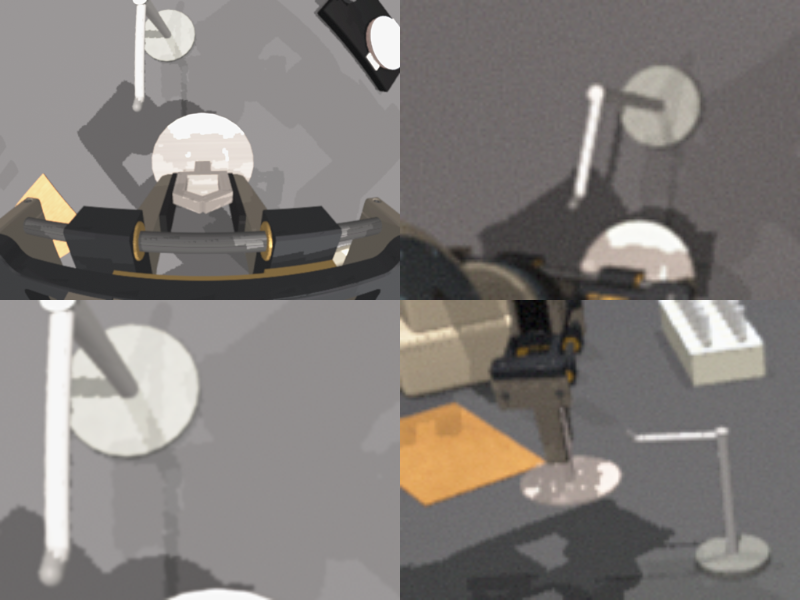

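The composite shows the shield held upright. In the wrist view the peg runs from (181,5) to its elbow at (178,122) and tip at (175,137); in the top view the tip is at (121,252) and in the side view at (167,108).

Run:
```python
from h import *
import pickle
w,s,t=[pickle.load(open(n+'2.pkl','rb')) for n in('wrist','side','top')]
a=onz(w,181,5,.16,True);b=onz(w,178.5,122.5,.16,True)
print('wrist peg',a,b,np.degrees(np.arctan2(*(b-a)[1::-1])),'tip',onz(w,175,137.5,.17,True))
a=onz(t,129,212.2,.166);b=onz(t,123,247.6,.16);print('top peg',a,b,np.degrees(np.arctan2(*(b-a)[1::-1])))
print('tip tw',two(t,(121.3,251.8),w,(175,137.5),0,1),'ts',two(t,(121.3,251.8),s,(167.4,108.2)))
print('post ts',two(t,(129,212.2),s,(200,107)))
# shield in hand: disc contour in wrist
im=load('wrist2');print('disc edges px', [np.where(im[y,185:330].min(1)>170)[0][[0,-1]]+185 for y in(160,180,200)])
for y in(200,):
  e=np.where(im[y,185:330].min(1)>170)[0][[0,-1]]+185
  print([onz(w,q,y,.146,True).round(4) for q in e])
print('front',onz(w,258,145,.146,True))
```

```text
wrist peg [0.56204687 0.31005739 0.16      ] [0.48379395 0.32124537 0.16      ] 171.86344912507278 tip [0.47507563 0.32220588 0.17      ]
top peg [0.56727745 0.30890453 0.166     ] [0.48431809 0.3213732  0.16      ] 171.4525040528416
tip tw (array([0.47444481, 0.32576282, 0.15801284]), np.float64(0.00010337689306255316)) ts (array([0.47877002, 0.32153378, 0.16723691]), np.float64(0.007960205577550105))
post ts (array([0.56768599, 0.3087632 , 0.16629386]), np.float64(0.0008635001907598617))
disc edges px [array([216, 303]), array([201, 317]), array([194, 323])]
[array([0.427 , 0.3236, 0.146 ]), array([0.4155, 0.2307, 0.146 ])]
front [0.46043821 0.27260496 0.146     ]
```

Run:
```python
from h import *
a=np.radians(-8.3);move([.425,.3297,.148],[0,np.cos(a/2),np.sin(a/2),0])
```

```text
shift [ 0.077 -0.452  0.262] turn [0.001 0.    0.012]
```

arm_command:
  rows: "0.05 -0.2 0.1 0 0 0.012 0.3;0.08 -0.4 0.2 0 0 0.012 0.3;0.08 -0.45 0.26 0 0 0.012 0.3;0.08 -0.45 0.26 0 0 0.012 0.3;0.08 -0.45 0.26 0 0 0.012 0.3;0.08 -0.45 0.26 0 0 0.012 0.3"

```text
time: 5.38
tcp_pos: [0.4248, 0.3293, 0.1487]
eef_rot: [0.0, 0.997, -0.073, -0.0]
contact_force: [-0.1, -0.2, -0.3]
width: 0.04
grasp_force: 25.0
```

Run:
```python
from h import *
import pickle
a=np.radians(-8.3);q=[0,np.cos(a/2),np.sin(a/2),0];u=np.array([np.cos(np.radians(171.7)),np.sin(np.radians(171.7))]);P=np.array([.5674,.309])
print(status.state()['tcp_pos'])
for d in(.119,.072):move([*(P+d*u),.148],q)
```

```text
[0.42481145 0.32927742 0.14874153]
shift [ 0.209 -0.004  0.006] turn [ 0.001  0.    -0.   ]
shift [ 0.6   -0.005  0.006] turn [ 0.001  0.    -0.   ]
```

Thread slowly, watching the contact force.

arm_command:
  rows: "0.08 0 0 0 0 0 0.3;0.16 0 0 0 0 0 0.3;0.22 0 0 0 0 0 0.3;0.28 0 0 0 0 0 0.3;0.34 0 0 0 0 0 0.3;0.34 0 0 0 0 0 0.3"

```text
time: 5.88
tcp_pos: [0.4671, 0.3245, 0.1487]
eef_rot: [-0.0, 0.997, -0.073, 0.0]
contact_force: [0.2, -0.2, -0.9]
width: 0.0399
grasp_force: 25.0
```

arm_command:
  rows: "0.06 0 0 0 0 0 0.3;0.12 0 0 0 0 0 0.3;0.18 0 0 0 0 0 0.3;0.24 0 0 0 0 0 0.3;0.26 0 0 0 0 0 0.3;0.26 0 0 0 0 0 0.3;0.26 0 0 0 0 0 0.3"

```text
time: 6.47
tcp_pos: [0.4962, 0.3201, 0.1484]
eef_rot: [0.0, 0.997, -0.073, -0.0]
contact_force: [1.0, 0.9, -2.0]
width: 0.0397
grasp_force: 25.0
```

Run:
```python
from h import *
import pickle
for n in('wrist','side'):
  c=calibration(n);im=snapshot(n);save(n+'3',im);pickle.dump(c,open(n+'3.pkl','wb'))
s=status.state();print(s['tcp_pos'],s['contact_force'])
save('cmp3',np.hstack([cv2.resize(load('wrist3')[60:300,100:420],(400,300)),cv2.resize(load('side3')[55:175,110:270],(400,300))]))
```

```text
[0.49591847 0.32017582 0.14850741] [ 0.55532185  0.01312824 -0.30332625]
```

View pics/cmp3.png

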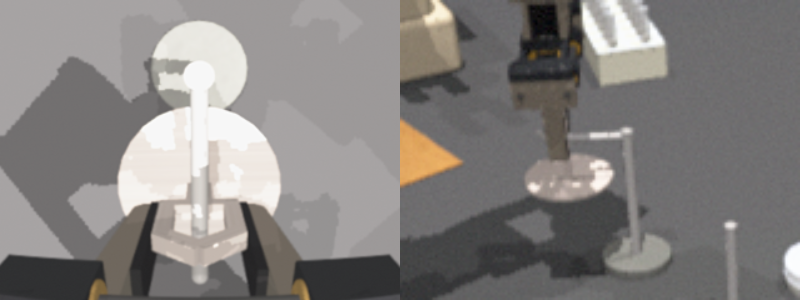

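The peg passes centrally through the eye, with its bent tip visible behind the frame at (199,275) in the left panel. Now I lower it.

arm_command:
  rows: "0 0 0.04 0 0 0 0.3;0 0 0.08 0 0 0 0.3;0 0 0.12 0 0 0 0.3;0 0 0.15 0 0 0 0.3;0 0 0.16 0 0 0 0.3;0 0 0.16 0 0 0 0.3"

```text
time: 7.07
tcp_pos: [0.4959, 0.32, 0.1288]
eef_rot: [0.0, 0.997, -0.073, -0.0]
contact_force: [0.6, -0.3, -0.5]
width: 0.0401
grasp_force: 25.0
```

arm_command:
  rows: "0 0 0.01 0 0 0 0.3;0 0 0.015 0 0 0 0.3;0 0 0.02 0 0 0 0.3;0 0 0.02 0 0 0 0.3"

```text
time: 7.4
tcp_pos: [0.4965, 0.3203, 0.1279]
eef_rot: [-0.0, 0.997, -0.073, 0.0]
contact_force: [-1.9, -1.7, 7.2]
width: 0.0399
grasp_force: 25.0
```

Contact: the gable rests on the peg. Open slowly, then lift.

arm_command:
  rows: "0 0 0 0 0 0 0.45;0 0 0 0 0 0 0.5;0 0 0 0 0 0 0.6;0 0 0 0 0 0 0.8;0 0 0 0 0 0 1;0 0 0 0 0 0 1;0 0 0 0 0 0 1;0 0 0 0 0 0 1"

```text
time: 8.07
tcp_pos: [0.4962, 0.3202, 0.127]
eef_rot: [0.0, 0.997, -0.073, -0.0]
contact_force: [-0.4, -0.8, 0.3]
width: 0.0839
grasp_force: 0.0
```

arm_command:
  rows: "0 0 -0.1 0 0 0 1;0 0 -0.3 0 0 0 1;0 0 -0.6 0 0 0 1;0 0 -0.9 0 0 0 1;0 0 -1 0 0 0 1;0 0 -1 0 0 0 1"

```text
time: 8.57
tcp_pos: [0.4982, 0.3214, 0.2518]
eef_rot: [-0.002, 0.997, -0.073, 0.003]
contact_force: [-0.0, 0.5, -0.3]
width: 0.0922
grasp_force: 0.0
```

Run:
```python
from h import *
import pickle
for n in('wrist','side','top'):
  c=calibration(n);im=snapshot(n);save(n+'4',im);pickle.dump(c,open(n+'4.pkl','wb'))
s=status.state();print(s['tcp_pos'],s['contact_force'],s['width'])
f=lambda im,a,b,c,d:cv2.resize(im[a:b,c:d],(400,300),interpolation=cv2.INTER_CUBIC)
S=load('side4');T=load('top4')
u,v=[int(x) for x in proj(calibration('side'),[.6,0,.12])];print(u,v)
save('cmp4',np.vstack([np.hstack([f(load('wrist4'),0,384,0,512),f(S,85,175,130,250)]),np.hstack([f(T,185,275,330,450),f(S,v-30,v+30,u-40,u+40)])]))
```

```text
[0.49558934 0.31979169 0.24603608] [-0.53900438 -0.71923732  0.80645185] 0.09238530446454636
234 186
```

View pics/cmp4.png

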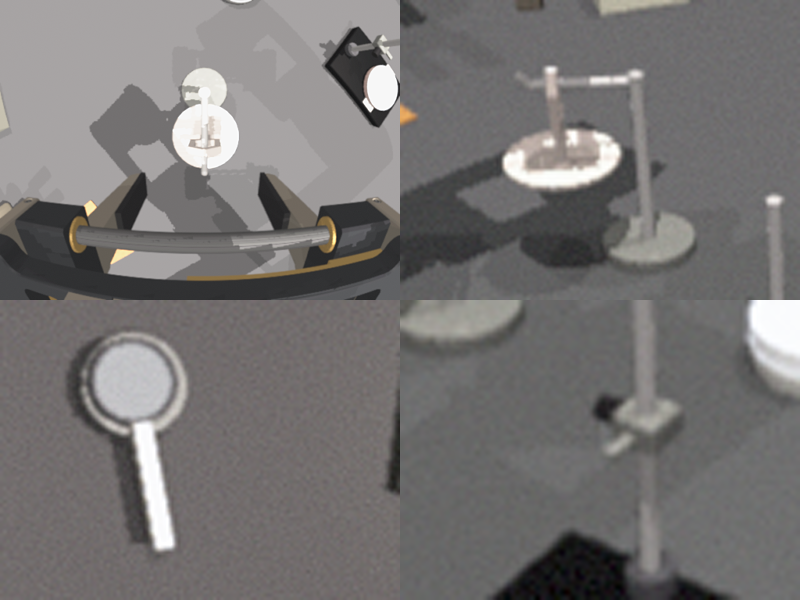

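The shield hangs alone on the peg. In the lower panels the lens is at top-view (370.5,209.6), the handle end at (379,259), and the pointer tip at side-view (235.6,185.8).

Run:
```python
from h import *
import pickle
from scipy.optimize import brentq
cs,ct=calibration('side'),calibration('top')
D=np.array([.5455,-.0555]);G=np.array([.6215,.0163]);d=(G-D)/np.linalg.norm(G-D);tip=D+.075*d
zs=lambda xy,v:brentq(lambda z:proj(cs,[*xy,z])[1]-v,0,.3)
print('tipxy',tip,'post top z',zs(G,144.8),'tip z',zs(tip,185.8),zs(tip,186.5),'u pred',proj(cs,[*tip,.122]),'post u',proj(cs,[*G,.215]))
print('top proj of tip z.122',proj(ct,[*tip,.122]),'post',proj(ct,[*G,.215]))
w=pickle.load(open('w1.pkl','rb'))
o,dd=ray(w,158/5.2+205,188/3.867+60,True);k=(tip-o[:2])@dd[:2]/(dd[:2]@dd[:2]);print('wrist z',(o+k*dd))
L=onz(ct,370.5,209.6,.042);H=onz(ct,378.9,259.4,.042);B=onz(ct,372.9,222.2,.042);v=L-H
print('lens',L,'end',H,np.linalg.norm(v),np.degrees(np.arctan2(v[1],v[0])),np.degrees(np.arctan2(*(B-H)[1::-1])))
```

```text
tipxy [ 0.60001803 -0.00399481] post top z 0.21516500230634317 tip z 0.12359230518479278 0.12165173569256106 u pred (np.float64(234.57680790472477), np.float64(186.37448506258448)) post u (np.float64(241.08705031314784), np.float64(144.86544413178092))
top proj of tip z.122 (np.float64(261.58678928281773), np.float64(200.0621553297333)) post (np.float64(251.17656755372246), np.float64(185.7822088988505))
wrist z [ 0.59861353 -0.00463228  0.13704305]
lens [ 0.58252862 -0.29072633  0.042     ] end [ 0.45263683 -0.30681136  0.042     ] 0.1308839342277836 7.0592312638915145 6.639925029188313
```

arm_command:
  rows: "0.08 0.5 0 0 0 0 1;0.16 1 0 0 0 0 1;0.16 1 0 0 0 0 1;0.16 1 0 0 0 0 1"

```text
time: 9.05
tcp_pos: [0.4962, 0.1931, 0.2448]
eef_rot: [0.002, 0.997, -0.074, -0.002]
contact_force: [-0.4, 1.3, 0.1]
width: 0.0919
grasp_force: 0.0
```

arm_command:
  rows: "0.08 0.5 0 0 0 0 1;0.16 1 0 0 0 0 1;0.16 1 0 0 0 0 1;0.16 1 0 0 0 0 1"

```text
time: 9.38
tcp_pos: [0.4982, 0.072, 0.2452]
eef_rot: [0.001, 0.997, -0.074, -0.002]
contact_force: [0.2, -1.3, -0.5]
width: 0.0918
grasp_force: 0.0
```

arm_command:
  rows: "0.08 0.5 0 0 0 0 1;0.16 1 0 0 0 0 1;0.16 1 0 0 0 0 1;0.16 1 0 0 0 0 1"

```text
time: 9.72
tcp_pos: [0.5003, -0.049, 0.2455]
eef_rot: [0.001, 0.997, -0.074, -0.001]
contact_force: [-0.1, -0.3, 0.4]
width: 0.0918
grasp_force: 0.0
```

arm_command:
  rows: "0.08 0.5 0 0 0 -0.08 1;0.16 1 0 0 0 -0.15 1;0.16 1 0 0 0 -0.178 1;0.16 1 0 0 0 -0.178 1;0.16 1 0 0 0 -0.178 1"

```text
time: 10.13
tcp_pos: [0.5022, -0.1668, 0.2454]
eef_rot: [-0.001, 0.998, 0.059, -0.001]
contact_force: [0.3, 0.7, -0.1]
width: 0.0919
grasp_force: 0.0
```

Run:
```python
from h import *
a=np.radians(7);print(status.state()['tcp_pos']);move([.508,-.300,.15],[0,np.cos(a/2),np.sin(a/2),0])
```

```text
[ 0.50223017 -0.16676965  0.24542183]
shift [-0.081  1.109  0.794] turn [-0.001  0.001 -0.003]
```

arm_command:
  rows: "-0.04 0.3 0.2 0 0 0 1;-0.06 0.6 0.4 0 0 0 1;-0.08 0.9 0.6 0 0 0 1;-0.08 1 0.6 0 0 0 1;-0.08 1 0.6 0 0 0 1;-0.08 1 0.6 0 0 0 1"

```text
time: 10.63
tcp_pos: [0.508, -0.2848, 0.1747]
eef_rot: [-0.001, 0.998, 0.06, -0.001]
contact_force: [-0.5, -0.5, 0.5]
width: 0.092
grasp_force: 0.0
```

Run:
```python
from h import *
import pickle
c=calibration('wrist');im=snapshot('wrist');save('w5',im);pickle.dump(c,open('w5.pkl','wb'))
print(status.state()['tcp_pos'])
m=(im.min(2)>205).astype(np.uint8)
n,l,st,ce=cv2.connectedComponentsWithStats(m)
for i in range(1,n):
  if st[i,4]>150:
    (e,wh,an)=cv2.minAreaRect(np.argwhere(l==i)[:,::-1].astype(np.float32));print(st[i],ce[i].round(1),np.round(wh,1),round(an,1),onz(c,*ce[i],.042,True).round(4))
```

```text
[ 0.50823665 -0.28447148  0.17532541]
[  43   94   58   74 3327] [ 71.3 129.9] [73. 57.] 90.0 [ 0.5461 -0.06    0.042 ]
[ 428  105   84  134 7294] [477.5 175.6] [ 87.9 111.4] 20.2 [ 0.5531 -0.5596  0.042 ]
[269 194  12  39 427] [274.8 212.7] [38. 11.] 90.0 [ 0.4768 -0.3055  0.042 ]
```

View pics/w5.png

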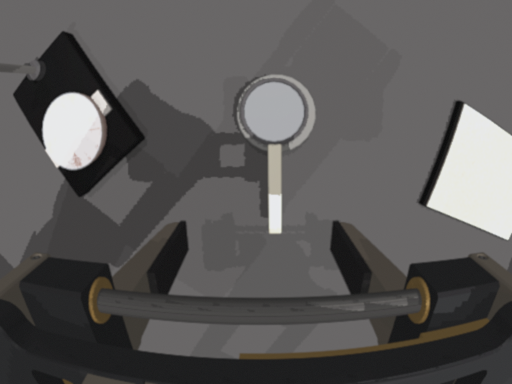

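The wrist view shows the loupe with its lens at (274,111) and the handle running from (274,145) to (275,233).

Run:
```python
from h import *
import pickle
c=pickle.load(open('w5.pkl','rb'))
L=onz(c,273.5,111,.042,1);A=onz(c,274.3,146,.042,1);H=onz(c,275.2,232.5,.042,1);v=L-H
print(L,A,H,np.linalg.norm(v),np.degrees(np.arctan2(v[1],v[0])),np.degrees(np.arctan2(*(A-H)[1::-1])))
u=v/np.linalg.norm(v);g=(L-.075*u+H+.057*u)/2;print('grip',g)
for z in(.06,.0175):
  a=np.radians(7);move([g[0],g[1],z],[0,np.cos(a/2),np.sin(a/2),0])
```

```text
[ 0.58365174 -0.29004399  0.042     ] [ 0.54830294 -0.29540025  0.042     ] [ 0.45374618 -0.30924505  0.042     ] 0.13131692647082657 8.407887645686353 8.329935245908587
grip [ 0.50979569 -0.30096049  0.042     ]
shift [-0.004  0.139  0.961] turn [-0.001  0.    -0.   ]
shift [-0.004  0.139  1.315] turn [-0.001  0.    -0.   ]
```

arm_command:
  rows: "0 0.14 0.2 0 0 -0.01 1;0 0.14 0.45 0 0 -0.01 1;0 0.14 0.7 0 0 -0.01 1;0 0.14 0.9 0 0 -0.01 1;0 0.14 0.96 0 0 -0.01 1;0 0.14 0.96 0 0 -0.01 1"

```text
time: 11.18
tcp_pos: [0.5094, -0.3007, 0.0591]
eef_rot: [-0.001, 0.998, 0.069, -0.001]
contact_force: [0.1, 0.1, 0.4]
width: 0.092
grasp_force: 0.0
```

arm_command:
  rows: "0 0 0.1 0 0 0 1;0 0 0.2 0 0 0 1;0 0 0.3 0 0 0 1;0 0 0.35 0 0 0 1;0 0 0.35 0 0 0 1;0 0 0.35 0 0 0 1"

```text
time: 11.68
tcp_pos: [0.5097, -0.3028, 0.0174]
eef_rot: [-0.0, 0.998, 0.068, -0.0]
contact_force: [-0.4, 0.1, 0.2]
width: 0.092
grasp_force: 0.0
```

arm_command:
  rows: "0 0 0 0 0 0 0.7;0 0 0 0 0 0 0.5;0 0 0 0 0 0 0.35;0 0 0 0 0 0 0.25;0 0 0 0 0 0 0.2;0 0 0 0 0 0 0.1;0 0 0 0 0 0 0.05;0 0 0 0 0 0 0.05;0 0 0 0 0 0 0.05;0 0 0 0 0 0 0.05"
  force: 40

```text
time: 12.52
tcp_pos: [0.5099, -0.3028, 0.0178]
eef_rot: [-0.0, 0.998, 0.068, -0.0]
contact_force: [0.2, -1.4, 0.6]
width: 0.0273
grasp_force: 0.0
```

arm_command:
  rows: "0 0 0 0 0 0 0.05;0 0 0 0 0 0 0.05;0 0 0 0 0 0 0.05;0 0 0 0 0 0 0.05;0 0 0 0 0 0 0.05"
  force: 40

```text
time: 12.93
tcp_pos: [0.5099, -0.3028, 0.0178]
eef_rot: [-0.0, 0.998, 0.068, -0.0]
contact_force: [0.7, -0.4, -0.6]
width: 0.0137
grasp_force: 40.0
```

arm_command:
  rows: "0 0 -0.05 0 0 0 0.05;0 0 -0.15 0 0 0 0.05;0 0 -0.3 0 0 0 0.05;0 0 -0.5 0 0 0 0.05;0 0 -0.7 0 0 0 0.05;0 0 -0.9 0 0 0 0.05;0 0 -1 0 0 0 0.05;0 0 -1 0 0 0 0.05"
  force: 45

```text
time: 13.6
tcp_pos: [0.5117, -0.3039, 0.1415]
eef_rot: [0.002, 0.998, 0.068, 0.002]
contact_force: [0.1, -0.3, -1.4]
width: 0.0139
grasp_force: 45.0
```

Run:
```python
from h import *
import pickle
c=calibration('wrist');im=snapshot('wrist');save('w6',im);pickle.dump(c,open('w6.pkl','wb'))
s=status.state();print(s['tcp_pos'],s['width'],s['grasp_force'])
# lens predicted from grip: lens mid = grasp point height, 75 mm ahead
R=Ro.from_quat(np.roll(s['eef_rot'],-1));P=s['tcp_pos']+R.apply([.074,0,-.0187]);print('lens nominal',P,'yaw',np.degrees(np.arctan2(*R.apply([1,0,0])[1::-1])))
X=np.array(c['R'])@P+c['t'];th=np.arccos(X[2]/np.linalg.norm(X));h=np.hypot(*X[:2]);print('pred px',c['cx']+c['fx']*th*X[0]/h,c['cy']+c['fy']*th*X[1]/h)
a=np.radians(8);tgt=np.array([.5455,-.0555,.122])-Ro.from_quat([np.cos(a/2),np.sin(a/2),0,0]).apply([.074,0,-.0187]);print(tgt);move(tgt,[0,np.cos(a/2),np.sin(a/2),0])
g=cv2.cvtColor(im,cv2.COLOR_RGB2GRAY)
m=(np.abs(im[...,2].astype(int)-im[...,0])<30)&(g>130)&(g<200)
m[230:]=0;m=cv2.morphologyEx(m.astype(np.uint8),cv2.MORPH_OPEN,np.ones((5,5)))
n,l,st,ce=cv2.connectedComponentsWithStats(m)
for i in range(1,n):
  if st[i,4]>800:print(st[i],ce[i].round(1))
```

```text
[ 0.51072082 -0.30330816  0.13939021] 0.01339774836576239 44.96340036392212
lens nominal [ 0.58397694 -0.29318132  0.15827611] yaw 7.841429624054888
pred px 257.9614185995494 116.10411738946651
[ 0.47222016 -0.06579881  0.1033    ]
shift [-0.049 -2.005  0.297] turn [ 0.001 -0.002 -0.002]
[ 198   54  121  120 9233] [253.3 114.5]
[ 246  186   26   44 1101] [258.4 208. ]
```

arm_command:
  rows: "-0.02 -0.2 0 0 0 0 0.05;-0.02 -0.45 0 0 0 0 0.05;-0.03 -0.75 0 0 0 0 0.05;-0.03 -0.95 0 0 0 0 0.05;-0.03 -1 0 0 0 0 0.05;-0.03 -1 0 0 0 0 0.05"

```text
time: 14.15
tcp_pos: [0.4889, -0.1828, 0.1366]
eef_rot: [-0.001, 0.998, 0.069, -0.001]
contact_force: [-0.2, 0.2, -0.9]
width: 0.0138
grasp_force: 45.0
```

arm_command:
  rows: "0 -0.2 0 0 0 0 0.05;-0.02 -0.45 0.05 0 0 0 0.05;-0.02 -0.75 0.1 0 0 0 0.05;-0.02 -0.95 0.15 0 0 0 0.05;-0.02 -1 0.2 0 0 0 0.05;-0.02 -1 0.25 0 0 0 0.05;-0.02 -1 0.28 0 0 0 0.05;-0.02 -1 0.28 0 0 0 0.05;-0.02 -1 0.28 0 0 0 0.05"

```text
time: 14.9
tcp_pos: [0.4715, -0.0671, 0.1039]
eef_rot: [0.0, 0.998, 0.068, -0.0]
contact_force: [0.1, 0.6, -1.3]
width: 0.013
grasp_force: 45.0
```

Run:
```python
from h import *
import pickle
for n in('wrist','side','top'):
  c=calibration(n);im=snapshot(n);save(n+'7',im);pickle.dump(c,open(n+'7.pkl','wb'))
s=status.state();print(s['tcp_pos'],s['eef_rot'],s['width'],s['grasp_force'])
f=lambda im,a,b,c,d:cv2.resize(im[a:b,c:d],(400,300),interpolation=cv2.INTER_CUBIC)
S=load('side7');T=load('top7')
u,v=[int(x) for x in proj(calibration('side'),[.57,-.03,.12])];print(u,v)
u2,v2=[int(x) for x in proj(calibration('top'),[.55,-.03,.12])];print(u2,v2)
save('cmp7',np.vstack([np.hstack([f(load('wrist7'),0,300,60,460),f(S,85,175,130,250)]),np.hstack([f(T,v2-45,v2+45,u2-60,u2+60),f(S,v-38,v+37,u-50,u+50)])]))
```

```text
[ 0.47160496 -0.06669715  0.10440467] [9.39922666e-05 9.97698221e-01 6.78099332e-02 2.52692525e-04] 0.013624733679700424 44.96355593204498
223 195
272 220
```

View pics/cmp7.png

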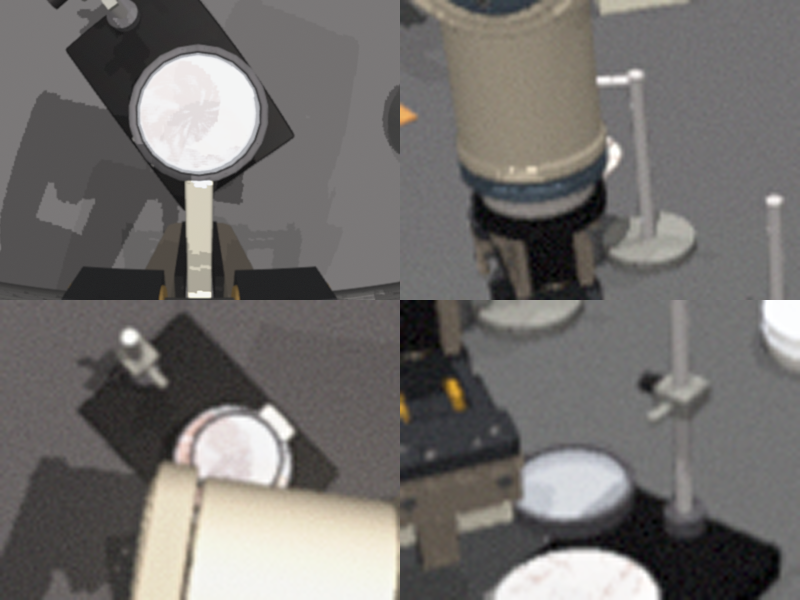

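The lens sits over the dish in the wrist view. In the side panel the rim's upper edge is at about side pixel row 193, its right edge at column 232, and the pointer tip at (235.5,185.5).

Run:
```python
from h import *
import pickle
cs,ct,w=[pickle.load(open(n+'7.pkl','rb')) for n in('side','top','wrist')]
s=status.state();R=Ro.from_quat(np.roll(s['eef_rot'],-1));P=s['tcp_pos']+R.apply([.074,0,-.0187]);print('nominal lens',P)
th=np.linspace(0,2*np.pi,181)
for rr in (.035,):
 for dz in(.006,-.006):
  q=np.array([proj(cs,P+[rr*np.cos(a),rr*np.sin(a),dz]) for a in th]);print('side pred',dz,q.min(0),q.max(0))
  q=np.array([proj(ct,P+[rr*np.cos(a),rr*np.sin(a),dz]) for a in th]);print('top pred',dz,q.min(0),q.max(0))
S=cv2.cvtColor(load('side7'),cv2.COLOR_RGB2GRAY)
print('col 212',S[186:200,210:214].mean(1).astype(int),'col217',S[186:200,215:219].mean(1).astype(int))
print('row 206',S[205:208,224:240].mean(0).astype(int))
print('tip cols 232-244');print(S[178:192,231:246])
T=cv2.cvtColor(load('top7'),cv2.COLOR_RGB2GRAY)
print('top row 221',T[219:223,262:304].mean(0).astype(int))
# wrist: rim circle
im=load('wrist7');g=cv2.cvtColor(im,cv2.COLOR_RGB2GRAY)
m=cv2.morphologyEx((g>180).astype(np.uint8),cv2.MORPH_OPEN,np.ones((25,25)));m[240:]=0
n,l,st,ce=cv2.connectedComponentsWithStats(m);i=1+np.argmax(st[1:,4]);print('glass',st[i],ce[i])
for z in(.118,.122,.126):
  b=st[i];L=onz(w,b[0],b[1]+b[3]/2,z,1);Q=onz(w,b[0]+b[2],b[1]+b[3]/2,z,1);F=onz(w,b[0]+b[2]/2,b[1],z,1);K=onz(w,b[0]+b[2]/2,b[1]+b[3],z,1)
  print(z,(L+Q)[:2]/2,np.linalg.norm(L-Q),(F+K)[:2]/2,np.linalg.norm(F-K))
```

```text
nominal lens [ 0.54491475 -0.05668151  0.12314103]
side pred 0.006 [197.02145372 191.71201092] [230.16930526 212.23187679]
top pred 0.006 [268.7953354  207.85680762] [297.74919872 236.83175686]
side pred -0.006 [197.47693919 196.08283198] [230.39344406 216.70059252]
top pred -0.006 [268.8455906  208.29672516] [297.40484496 236.87995431]
col 212 [113 114 113 115 114 116 111  96 103 158 188 196 208 217] col217 [115 115 114 117 116 115 111  91 130 178 190 202 214 218]
row 206 [180 175 170 151 126  95  65  39  18  23  25  38  46  59  70  84]
tip cols 232-244
[[112  83  39  25  32  77 130 167 163 154 142 146 145 149 154]
 [115 101  68  45  35  83 132 150 150 155 150 162 165 168 168]
 [118 116 102  98  78  80 107 122 131 151 163 176 172 177 171]
 [113 121 117 114 107  88  91  98 103 119 136 149 166 173 145]
 [117 114 113 116 114  96  95 112 117 113 102 112 127 132 104]
 [119 116 117 113 114 104 117 152 156 130  98  89  98  98  89]
 [117 113 112 118 125 141 157 173 155 116  92  91  92  97  83]
 [116 115 116 124 156 172 175 149 121  92  87  92  89  94  84]
 [116 113 117 116 142 151 137 109 1
[... 188 characters left out ...]
120 116 107 118 121 119 109]
 [117 116 115 117 117 113 114 117 117 113 110 117 121 119 109]
 [118 119 116 114 113 115 115 116 111 116 108 117 119 119 107]]
top row 221 [ 36  52 129 200 212 205 177 137 180 233 238 238 238 236 232 229 223 221
 224 221 225 223 218 220 226 234 242 244 243 244 244 246 241 189 144 181
 163  90  51  57  58  59]
glass [  201    56   115   115 10802] [257.71458989 112.83058693]
0.118 [ 0.54576788 -0.0566049 ] 0.05997239047523653 [ 0.54516393 -0.05668958] 0.06070558771664627
0.122 [ 0.54582408 -0.05660079] 0.05842408709104914 [ 0.54523572 -0.05668328] 0.059138355425987804
0.126 [ 0.54588029 -0.05659669] 0.05687578370686173 [ 0.54530752 -0.05667699] 0.05757112313532933
```

arm_command:
  rows: "0 -0.005 -0.005 0 0 0 0.05;0 -0.01 -0.01 0 0 0 0.05;0 -0.01 -0.01 0 0 0 0.05;0 -0.01 -0.01 0 0 0 0.05;0 -0.01 -0.01 0 0 0 0.05;0 -0.01 -0.01 0 0 0 0.05"

```text
time: 15.55
tcp_pos: [0.4711, -0.0646, 0.1054]
eef_rot: [0.0, 0.998, 0.068, 0.0]
contact_force: [-0.1, -0.5, -0.8]
width: 0.0131
grasp_force: 45.0
```

Run:
```python
from h import *
s=status.state();R=Ro.from_quat(np.roll(s['eef_rot'],-1));print(s['tcp_pos']+R.apply([.074,0,-.0187]),s['width'],s['grasp_force'],s['time'])
t=load('top1');n=snapshot('top')
for nm,(x,y) in dict(vial=(334,133),box=(269,135),dishes=(184,147),peg=(125,230)).items():
  sl=np.s_[y-22:y+22,x-22:x+22];print(nm,np.abs(t[sl].astype(int)-n[sl]).mean().round(1))
print(job.sign_off())
```

```text
[ 0.54436972 -0.05452921  0.12414235] 0.013127917457144004 44.963436126708984 15.55
vial 7.1
box 7.1
dishes 6.7
peg 47.2
the job is handed in; nothing more can be done
None
```

The job is handed in at 15.6 s: the shield hangs on the peg, and the loupe is held level about 1.5 mm from the dish centre with its rim at 124 mm, against a pointer height my measurements put at 120–125 mm.

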